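# Uncap the rivet puller's catch canister of unknown thread hand

### The arm

A 6-joint arm with a two-finger parallel gripper is mounted at the origin on the work surface. World frame = base frame: x ahead of the robot, y to its left, z up, the work surface at z = 0. Lengths are in m, angles in rad, forces in N, time in s.
With the tool pointing down it reaches from about 0.3 to 0.825 m from the base axis. Payload 5.4 kg.
Tool frame: the origin (TCP) lies between the finger pads; the fingertips stand 14 mm ahead of it and the grasp point (between the pads) lies 5 mm behind it; z points along the fingers, y is the direction in which the jaws open and shut (so a half turn about z gives the same grasp; the last joint's range is limited). The gripper opens to 92 mm and grips with 3 to 60 N. Pads are 20 mm wide; open, the fingers measure 128 mm over their backs; the gripper's body (75 mm by 189 mm) begins 69 mm behind the grasp point.
Start: joints at [1.035, 0.158, 1.597, -0, 1.386, -0.21], TCP at [0.184, 0.545, 0.229] pointing down, gripper open.
Joint ranges: [-2.91, 2.91], [-0.94, 2.29], [0.18, 2.7], [-1.29, 4.43], [0.17, 2.64], [-3, 3]. Speed limits (rad/s): [2.57, 2.57, 3.14, 3.14, 3.14, 3.14].

### API

Orientations are given as a unit quaternion [w, x, y, z].
In Python, from station import robot, jaws, kinematics, imaging, job_done, read_t, read_joints, read_joint_velocities, read_tau, read_position, read_orientation, read_wrist_force, read_torque, read_opening gives the robot as it stands. Calls block until the motion is done:
- robot.move_ptp(position, orientation): joint-space move of the TCP to a pose.
- robot.move_straight(position, frame=None, max_speed=0.15): straight line of the TCP; frame=None keeps the orientation; max_speed is the mean speed in m/s.
- robot.movej(angles): joint-space move.
- jaws.set_gripper(opening): finger opening in m; the grip force is fixed at half the most; returns when the fingers have stopped.
- robot.pause(seconds).
- kinematics.inverse_kinematics(position, orientation): joint angles nearest the present ones, or None.
- imaging.snapshot(name): name is "scene" or "side" or "wrist"; returns a dict with "frame" (384x512x3 uint8, red, green, blue), "fx", "fy", "cx", "cy" (pixels), "view" (4x4, takes a point from world to camera coordinates); the wrist camera has in their place "T_tool_cam" (4x4, takes a point from camera to tool coordinates, whose origin is the TCP and whose axes are the flange's). Camera axes: x right, y up, looking along -z (the intrinsics and any distortion apply to the point x, -y, -z); pixel columns grow to the right and rows downward; lengths in m; the calibration is good to about 2 mm. The wrist camera is an equidistant fisheye: a pixel r from the principal point sees the ray r / f radians off the axis. A picture is of the moment at which its call begins: read the wrist's pose just before it. There is no depth.
A pose or a line that the arm cannot do raises robot.Unreachable and nothing moves.
- job_done(): hands the job in, once; it reports no verdict.
Trained networks look in a picture, given as the dict that the camera call returned (one of the last four; its "shot" number tells which), for a name from the list of things; names that differ only in an ending like _2 or _b are one class to them, and where a whole thing is asked for, a point or a joint stands for the part that bears it (a point fixed in the world has none). Each returns a list of dicts, best first, with "p" (0 to 1); they miss things now and then, are a little off and sometimes report something else, mostly with a low value. They report only what shows in the picture. A call takes as long as a camera call. They do not tell look-alikes from the thing itself.
- imaging.look_for(picture, label): "point" ([x, y, z] in m, in world coordinates, good to about 4 mm: the middle of the surface that is visible of it).
Readings, each from a call of its own:
- read_t(): time.
- read_joints(): joint angles.
- read_joint_velocities(): joint speeds.
- read_tau(): joint torques, N m.
- read_position(): TCP position.
- read_orientation(): TCP orientation.
- read_wrist_force(): force on the tool from outside, world axes, zero at the start.
- read_torque(): the same for the moment, N m.
- read_opening(): finger opening in m.
Only numpy, scipy, OpenCV 4.12 (cv2) and the standard library are available. Lean on these libraries where they do the work, as an engineer would, in place of code of your own. Each camera call takes 0.05 s, during which the arm holds its last target. There are 200 camera calls.

### The job

Take the orange knobbed cap off the black catch canister of the rivet puller: nobody knows whether its quarter-turn thread is left- or right-handed, so turn it one way, and if it binds turn it the other way until it is free. Then lift it straight up and finish while still holding it in the gripper, level and still, about 100 mm above the canister's mouth; do not put it down or let go. Leave the white bin, the wooden block and the screwdriver where they are.

Things in the scene. Friction and masses are not known exactly. Their poses are not given: they have to be found in the camera images.
- cap_grip (a point): On the axis of the orange cap (0.16 kg), in its upright round knob, 40 mm across and 30 tall, to be gripped from above at any yaw. The knob's top is 9 mm above this point; the disc under it, 76 mm across and 6 thick, has its top 21 mm and underside 27 mm below it. z up; x towards the white marks on knob and disc, at the start within 0.12 rad of the canister's x.
- cap_foot (a point): Lowest point of the cap, on its axis, 48.5 mm below cap_grip: a steel crossbar 56 mm long along the cap's x, hidden inside the canister 22 mm below the rim. Pulled straight up, it comes out only when the cap's x is turned 1.3 to 1.75 rad from the canister's x in the right direction, best 1.55 (a quarter turn). The cap does not rise while it turns.
- canister_mouth (a point): Centre of the rim of the black canister, 84 mm across and 75 mm high, fixed to the bench; z up, x along the red puller barrel. The hand is drawn afresh each start and cannot be seen: turned the wrong way the cap meets a hard stop about 0.2 rad from the canister's x; the right way it turns with little resistance to a stop near 1.85 rad.
- puller_nose (a point): Steel tip of the red rivet puller lying beside the canister, 167 mm from its axis along its x, 34 mm above the bench. The puller is fixed and lower than 52 mm; its 190 x 130 x 8 mm base plate, clamps at the canister's +y and -y (30 mm high) and grey block at its -x (60 x 60 mm, 70 mm high, 80 mm from the axis) are fixed too.
- bin: White open parts bin, 140 x 104 x 65 mm, on the bench to the robot's left; origin at the centre of its underside. Leave it alone.
- block: Wooden block, 90 x 65 x 60 mm, on the bench to the robot's right; origin at the centre of its underside. Leave it alone.
- driver: Red-handled screwdriver lying on the bench between the canister and the white bin; origin on the bench under its middle. Leave it alone.
There are look-alikes about, which are no part of the job. Of the things that look like the part that bears cap_grip, the middle-sized one is meant.

How it is judged:
On the way:
1. the cap has been turned to its free position, still seated on the canister (angle between the x axis of cap_grip and the x axis of canister_mouth, either way round above 1.05 rad and z of cap_grip in the frame of canister_mouth below 0.042 m), for 0.05 s.
At the end, for the whole second after the job is handed in: The cap hangs in the closed gripper (finger force over 2 N), touching nothing of the canister, the middle of its knob 85 to 200 mm above the canister's rim and within 50 mm sideways of its axis, level within 0.3 rad and still (under 0.05 m/s) (z of cap_grip in the frame of canister_mouth between 0.085 and 0.2 m and horizontal distance between cap_grip and canister_mouth below 0.05 m and angle between cap_grip's own z axis and vertical below 0.3 rad and contact force between the fingers and cap above 2 N and contact force between cap and canister below 0.1 N and linear speed of cap below 0.05 m/s); the arm keeps its last pose, push and grip.
It fails at once if the white bin was moved by more than 30 mm (distance of bin from where it was at the start of the episode above 0.03 m).
It fails at once if the wooden block was moved by more than 30 mm (distance of block from where it was at the start of the episode above 0.03 m).
It fails at once if the screwdriver was moved by more than 30 mm (distance of driver from where it was at the start of the episode above 0.03 m).
It also fails if it takes over 38 s, if anything falls off the work surface, if the arm or the gripper's body presses on something with over 40 N, if the wrist force passes 120 N, or if a joint passes its speed limit or range.

## Working session

There is one attempt and no reset: what is moved stays moved. The work goes in short steps, each a Python script; the robot and the scene stay as the last script left them, time stands still between calls to the robot, and variables do not carry over. Pictures are saved under pics/ and viewed, about 8 in all and at most 12, crops included, and the job is handed in when it is done.

```bash
mkdir -p pics; ls
python3 - <<'E'
from station import *
import cv2,numpy as np
for n in("scene","side"):
    s=imaging.snapshot(n); cv2.imwrite(f"pics/{n}.png",s["frame"][:,:,::-1])
    print(n,s["fx"],s["cx"],s["cy"],np.round(s["view"],3).tolist())
    for l in("cap_grip","canister_mouth","puller_nose","driver"):
        for d in imaging.look_for(s,l)[:4]:
            p=np.array(d["point"]);c=s["view"]@np.r_[p,1]
            print(l,round(d["p"],2),np.round(p,3),np.round([s["cx"]-s["fx"]*c[0]/c[2],s["cy"]+s["fy"]*c[1]/c[2]]))
a=cv2.imread("pics/scene.png");b=cv2.imread("pics/side.png")
print(read_t(),read_orientation())
E
```

```text
pics
scene 353.8434655130073 259.0752912311298 190.4031099713523 [[0.034, 0.999, 0.013, -0.025], [-0.751, 0.017, 0.66, 0.311], [0.659, -0.032, 0.752, -1.361], [0.0, 0.0, 0.0, 1.0]]
cap_grip 0.78 [ 0.695 -0.153  0.024] [197. 270.]
cap_grip 0.71 [ 0.287 -0.267  0.039] [171. 154.]
cap_grip 0.63 [ 0.524 -0.15   0.082] [201. 202.]
canister_mouth 0.86 [ 0.541 -0.155  0.037] [201. 217.]
puller_nose 0.91 [ 0.541 -0.155  0.037] [201. 217.]
driver 0.79 [0.456 0.231 0.017] [333. 196.]
side 365.08666108199617 254.97886089024692 188.2481570118796 [[0.993, -0.113, 0.012, -0.489], [0.069, 0.678, 0.732, -0.077], [-0.091, -0.726, 0.681, -1.113], [0.0, 0.0, 0.0, 1.0]]
cap_grip 0.74 [ 0.507 -0.169  0.08 ] [268. 225.]
cap_grip 0.66 [ 0.271 -0.295  0.037] [180. 282.]
cap_grip 0.52 [ 0.68  -0.173  0.017] [327. 236.]
canister_mouth 0.78 [ 0.481 -0.2    0.033] [259. 245.]
puller_nose 0.79 [ 0.482 -0.192  0.037] [259. 242.]
driver 0.66 [0.438 0.225 0.02 ] [233. 155.]
0.5 [-2.09067575e-05  1.62191506e-01  9.86759298e-01 -4.39259633e-05]
```

View pics/scene.png

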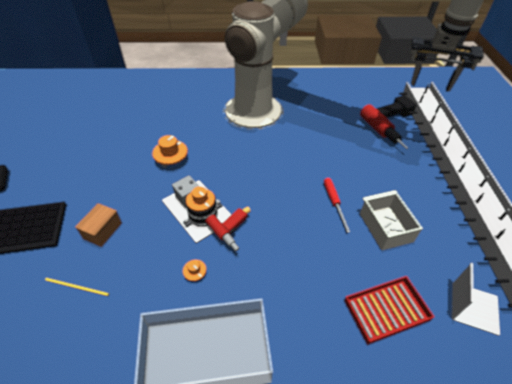

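View pics/side.png

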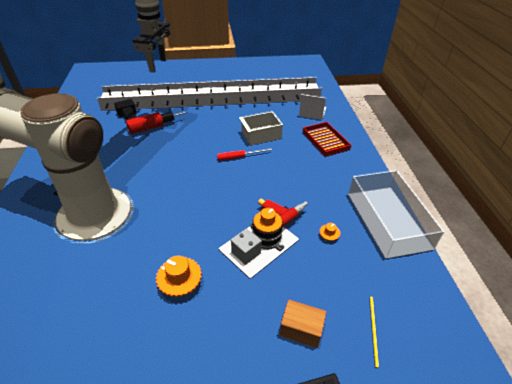

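Cap candidates in the scene picture: a big cap on the bench (171,154), the middle one on the canister (201,200), and a small one at (195,270). I choose (201,200), which sits on the canister, and will check it close up with the wrist camera.

```bash
cat > h.py <<'E'
from station import *
import cv2,numpy as np
from scipy.spatial.transform import Rotation as R
def down(yaw): # tool z down, rotated about world z
    q=(R.from_euler('z',yaw)*R.from_euler('x',np.pi)).as_quat(); return [q[3],q[0],q[1],q[2]]
def Rt():
    w,x,y,z=read_orientation(); return R.from_quat([x,y,z,w])
def wrist():
    T=np.eye(4);T[:3,:3]=Rt().as_matrix();T[:3,3]=read_position()
    s=imaging.snapshot("wrist"); return s,T@np.array(s["T_tool_cam"])
def ray(s,T,u,v):
    x,y=(u-s["cx"])/s["fx"],(v-s["cy"])/s["fy"];r=np.hypot(x,y)
    d=np.array([np.sin(r)*x/r,-np.sin(r)*y/r,-np.cos(r)]);return T[:3,3],T[:3,:3]@d
def at_z(s,T,u,v,z):
    o,d=ray(s,T,u,v);return o+d*(z-o[2])/d[2]
def proj(s,T,p):
    c=T[:3,:3].T@(np.array(p)-T[:3,3]);t=np.arctan2(np.hypot(c[0],c[1]),-c[2]);n=np.hypot(c[0],c[1])
    return np.array([s["cx"]+s["fx"]*t*c[0]/n,s["cy"]-s["fy"]*t*c[1]/n])
E
python3 - <<'E'
from h import *
best=None
for yaw in np.arange(-3,3.2,.1):
    j=kinematics.inverse_kinematics([.50,-.16,.27],down(yaw))
    if j is not None and (best is None or abs(j[5])<abs(best[1][5])): best=(yaw,j)
print(best)
robot.move_ptp([.50,-.16,.27],down(best[0]))
s,T=wrist(); cv2.imwrite("pics/w1.png",s["frame"][:,:,::-1])
np.savez("w1",T=T);print(s["fx"],s["cx"],s["cy"],T.round(3).tolist())
for l in("cap_grip","puller_nose","canister_mouth"):
    for d in imaging.look_for(s,l)[:3]: print(l,round(d["p"],2),np.round(d["point"],3),proj(s,T,d["point"]).round())
print(read_t(),read_joints())
E
```

```text
(np.float64(1.0000000000000036), array([-5.40127944e-01,  1.64241688e-03,  1.68151286e+00, -4.44089210e-16,
        1.45843737e+00,  3.06683829e-02]))
297.3186396354542 256.91674272293443 194.61831271107752 [[0.842, 0.524, 0.127, 0.536], [-0.539, 0.819, 0.198, -0.103], [-0.0, -0.235, 0.972, 0.426], [0.0, 0.0, 0.0, 1.0]]
cap_grip 0.93 [ 0.287 -0.276  0.062] [181. 316.]
cap_grip 0.87 [ 0.512 -0.153  0.081] [262. 171.]
cap_grip 0.81 [ 0.684 -0.162  0.021] [368. 106.]
puller_nose 0.96 [ 0.513 -0.144  0.038] [259. 160.]
canister_mouth 0.71 [ 0.508 -0.144  0.034] [256. 161.]
3.425 [-5.39293017e-01  1.63976368e-03  1.68154454e+00  3.33870263e-05
  1.45843406e+00  3.06724464e-02]
```

View pics/w1.png

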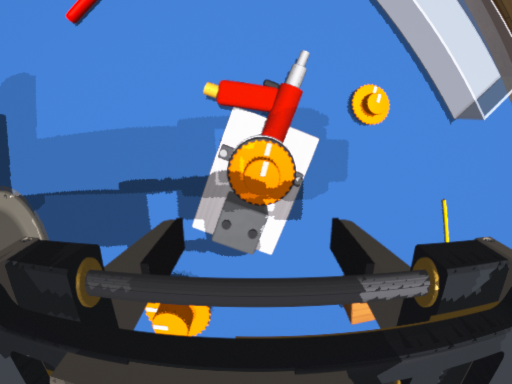

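Big cap (181,316), the middle one on the canister (262,172) and the small one (370,104). The nose tip is at (305,53). The choice holds; next is a close crop and a fit.

Run:
```python
from h import *
s,T=wrist(); f=s["frame"]
hsv=cv2.cvtColor(f,cv2.COLOR_RGB2HSV)
m=cv2.inRange(hsv,(10,140,40),(22,255,255)); n,lab,st,ce=cv2.connectedComponentsWithStats(m)
for i in range(1,n):
    if st[i,4]>200: print(st[i],ce[i].round(1))
i=lab[171,262] or lab[160,262]; c=max(cv2.findContours((lab==i).astype(np.uint8),0,1)[0],key=len)
h=cv2.convexHull(c)[:,0]; P0=np.array([at_z(s,T,*p,0.082)[:2] for p in h.astype(float)])
# circle fits for candidate disc-top heights
from scipy.optimize import least_squares
for z in(.075,.08,.085,.09):
    P=np.array([at_z(s,T,*p,z)[:2] for p in h.astype(float)])
    r=least_squares(lambda q:np.hypot(*(P-q[:2]).T)-q[2],[.51,-.15,.038],loss='soft_l1',f_scale=.001)
    print(z,r.x.round(4),np.sqrt(2*r.cost/len(P)).round(5))
print("nose",at_z(s,T,305,53,.034))
k=f[60:260,170:350]; cv2.imwrite("pics/c1.png",cv2.resize(k[:,:,::-1],None,fx=3,fy=3,interpolation=2)[:600])
```

```text
[359  91  25  26 222] [367.2 105.8]
[ 228  139   67   66 3084] [261.3 173.3]
[ 76 257  26  50 643] [ 85.8 281.5]
[413 257  26  50 634] [428.  281.5]
[ 144  302   66   35 1671] [179.1 318.4]
[345 303  30  21 437] [359.1 312.1]
[381 302 118  28 465] [452.2 314.4]
0.075 [ 0.5089 -0.1547  0.04  ] 0.00031
0.08 [ 0.5093 -0.154   0.0394] 0.00031
0.085 [ 0.5097 -0.1533  0.0388] 0.00031
0.09 [ 0.5101 -0.1526  0.0383] 0.0003
nose [ 0.64161132 -0.05605366  0.034     ]
```

View pics/c1.png

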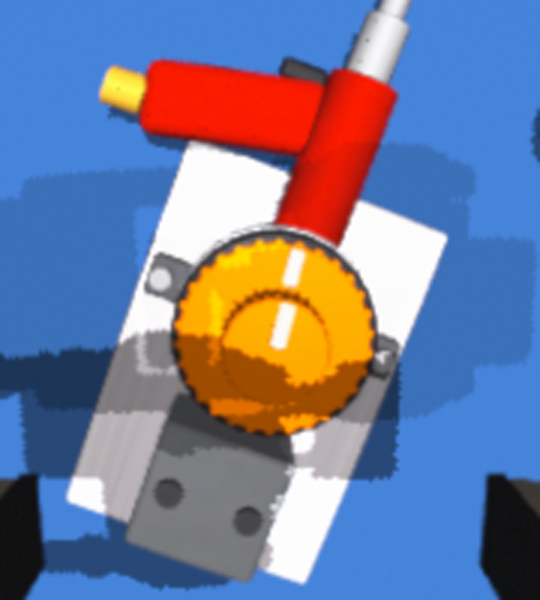

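The crop shows the cap on the canister, with its white mark pointing along the barrel and the dome-less knob centred near image pixel (262,175). I'll take one closer, centred view to fix the height, which depends on whether the canister stands on the plate.

Run:
```python
from h import *
from scipy.optimize import least_squares
robot.move_straight([.510,-.153,.185],down(1.0),max_speed=.2)
robot.pause(.2)
s,T=wrist(); f=s["frame"]
hsv=cv2.cvtColor(f,cv2.COLOR_RGB2HSV)
m=cv2.inRange(hsv,(10,140,40),(22,255,255)); n,lab,st,ce=cv2.connectedComponentsWithStats(m)
u,v=proj(s,T,[.51,-.153,.09]); print(u,v)
i=min((i for i in range(1,n) if st[i,4]>800),key=lambda i:np.hypot(*(ce[i]-[u,v])));print(st[i],ce[i])
c=max(cv2.findContours((lab==i).astype(np.uint8),0,1)[0],key=len)
h=cv2.convexHull(c)[:,0]
for z in(.075,.08,.085,.09,.095):
    P=np.array([at_z(s,T,*p,z)[:2] for p in h.astype(float)])
    r=least_squares(lambda q:np.hypot(*(P-q[:2]).T)-q[2],[.51,-.15,.038],loss='soft_l1',f_scale=.001)
    print(z,r.x.round(4),np.sqrt(2*r.cost/len(P)).round(5))
np.savez("w2",T=T)
x,y=int(u),int(v);k=f[max(0,y-90):y+90,x-110:x+110];print(x-110,max(0,y-90))
cv2.imwrite("pics/c2.png",cv2.resize(k[:,:,::-1],None,fx=3.3,fy=3.3,interpolation=2))
print(read_t(),read_wrist_force())
```

```text
255.2682316403625 200.1565517782734
[ 213  156   86   84 5205] [255.21229587 198.03419789]
0.075 [ 0.5086 -0.1553  0.0401] 0.00022
0.08 [ 0.5093 -0.1542  0.0394] 0.00021
0.085 [ 0.51   -0.1531  0.0387] 0.00021
0.09 [ 0.5107 -0.1521  0.0379] 0.0002
0.095 [ 0.5114 -0.151   0.0372] 0.0002
145 110
4.3083 [ 1.27835525  0.93778562 -0.3240159 ]
```

View pics/c2.png

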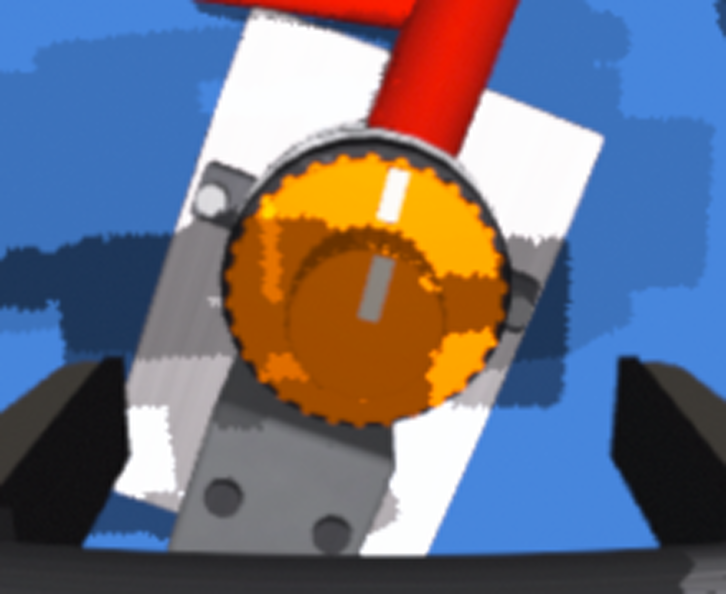

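Run:
```python
from h import *
s,T=wrist()
k=at_z(s,T,255.9,207.6,.1185);a=at_z(s,T,145+397/3.3,110+195/3.3,.0885);b=at_z(s,T,145+375/3.3,110+290/3.3,.1185)
print("knob",k,"mark yaw",np.arctan2(*(a-[.5106,-.1524,0])[1::-1]),np.arctan2(*(a-b)[1::-1]))
robot.move_straight([.5106,-.1524,.1065],max_speed=.08)
print(read_wrist_force())
jaws.set_gripper(0.03); robot.pause(.2)
print(read_opening(),read_position(),read_wrist_force(),read_torque(),read_t(),read_joints())
```

```text
knob [ 0.51106777 -0.15191053  0.1185    ] mark yaw 0.6994797167882741 0.6801756556752767
[-0.1118588   0.11597222  0.56782803]
0.03870882801067198 [ 0.51058359 -0.15237736  0.10650089] [-0.48201048  1.19265976  0.5356454 ] [-0.05616305  0.13465324  0.06319651] 6.5333 [-5.16985531e-01  1.80080496e-01  1.82762882e+00 -5.84071633e-06
  1.13395328e+00  5.37940160e-02]
```

The knob is gripped, with the opening at 38.7 mm against 40 nominal. Now I turn in small steps and watch the moment.

```bash
cat >> h.py <<'E'
def turn(d,step,limit,tlim=.35):
    j0=np.array(read_joints());t0=read_torque()[2];a=0
    while a<limit:
        a+=step; j=j0.copy(); j[5]+=d*a; robot.movej(j)
        t=np.array(read_torque());w=np.array(read_wrist_force())
        print(round(d*a,2),"tz",t[2].round(3),"j6",round(read_joints()[5],3),"tau6",round(read_tau()[5],3),"F",w.round(1),"t",round(read_t(),2),"op",round(read_opening(),4))
        if abs(t[2]-t0)>tlim: print("bind");return False,j0
    return True,j0
E
python3 - <<'E'
from h import *
turn(1,.07,.42)
E
```

```text
0.07 tz -0.03 j6 0.122 tau6 0.108 F [0.2 0.3 0. ] t 6.78 op 0.039
0.14 tz -0.054 j6 0.191 tau6 0.099 F [ 0.1 -0.  -0.3] t 7.03 op 0.0393
0.21 tz -0.052 j6 0.261 tau6 0.095 F [-0.4  0.1  0.3] t 7.28 op 0.0391
0.28 tz -0.047 j6 0.331 tau6 0.093 F [ 0.3 -0.4 -0.8] t 7.53 op 0.0387
0.35 tz -0.047 j6 0.401 tau6 0.093 F [ 0.1  0.2 -0.5] t 7.78 op 0.0388
0.42 tz 0.022 j6 0.47 tau6 0.093 F [0.4 0.  0.4] t 8.03 op 0.0394
```

It has turned 0.42 rad freely, well past the 0.2 rad stop, so this is the free hand. The cap started about +0.055 rad from the canister's x, so the target is about 1.6 rad in total.

Run:
```python
from h import *
turn(1,.295,1.18)
robot.pause(.1)
s,T=wrist();f=s["frame"]
u,v=proj(s,T,[.5106,-.1524,.0885]).astype(int);print(u,v)
y0=max(0,v-75);cv2.imwrite("pics/c3.png",cv2.resize(f[y0:y0+150,u-100:u+100,::-1],None,fx=3.5,fy=3.5,interpolation=2));print(u-100,y0)
for g in(.635-1.55,.635-1.3,.635-.42,.635+.0): print(g,proj(s,T,[.5106+.03*np.cos(g),-.1524+.03*np.sin(g),.0885]).round(1))
```

```text
0.29 tz 0.051 j6 0.76 tau6 0.116 F [ 0.1  0.1 -0. ] t 8.42 op 0.0395
0.59 tz -0.025 j6 1.055 tau6 0.14 F [ 2.3 -1.6 -1.1] t 8.8 op 0.0394
0.89 tz 0.044 j6 1.35 tau6 0.188 F [ 1.8 -5.1 -0.2] t 9.18 op 0.0392
1.18 tz 0.081 j6 1.646 tau6 0.179 F [ 0.3 -6.9 -0.2] t 9.57 op 0.0394
255 232
155 157
-0.915 [271.3 188.6]
-0.665 [259.2 186.2]
0.21500000000000002 [220.2 200.9]
0.635 [210.3 217.4]
```

View pics/c3.png

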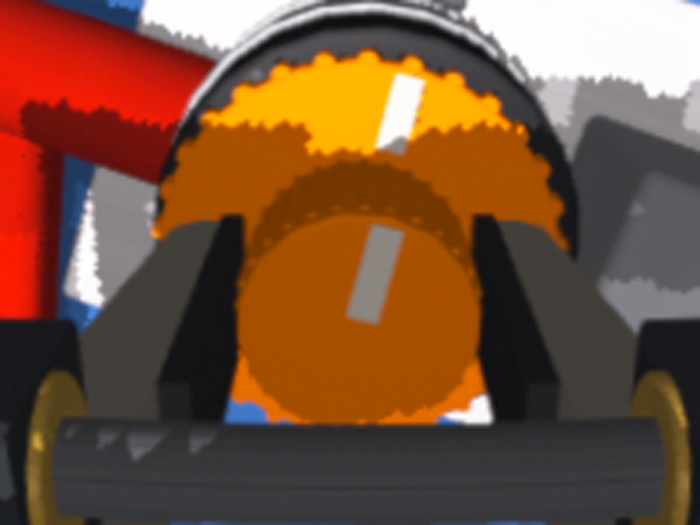

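The disc mark at (270,188.6) matches the −1.55 rad prediction of (271,188.6), so the cap turned with the gripper. Now the lift.

Run:
```python
from h import *
robot.pause(.1);p=np.array(read_position());print(p,read_t())
for dz in(.005,.015,.035,.077):
    robot.move_straight(list(p+[0,0,dz]),max_speed=.04)
    print(dz,np.round(read_wrist_force(),1),round(read_opening(),4),round(read_t(),2))
    if np.linalg.norm(read_wrist_force())>25: print("stuck");break
robot.pause(.4)
print(read_position(),read_wrist_force(),read_opening(),read_t())
a=imaging.snapshot("side");b=imaging.snapshot("wrist")
A=cv2.resize(a["frame"][140:290,190:340],None,fx=2.6,fy=2.6,interpolation=2);B=b["frame"][:,60:460][:390]
B=cv2.resize(B,(400,390));cv2.imwrite("pics/end.png",np.hstack([A,B])[:,:,::-1])
```

```text
[ 0.51095944 -0.1541118   0.10722598] 9.8167
0.005 [ 1.  -3.2 -1. ] 0.039 10.12
0.015 [ 1.5 -2.2 -0.2] 0.0388 10.52
0.035 [-0.3 -0.2 -1.9] 0.0395 11.17
0.077 [-0.2 -0.2 -1.7] 0.0394 12.37
[ 0.5109419  -0.15410119  0.18417899] [ 0.56700887 -0.04983478 -1.74073446] 0.039281698202212695 12.7667
```

View pics/end.png

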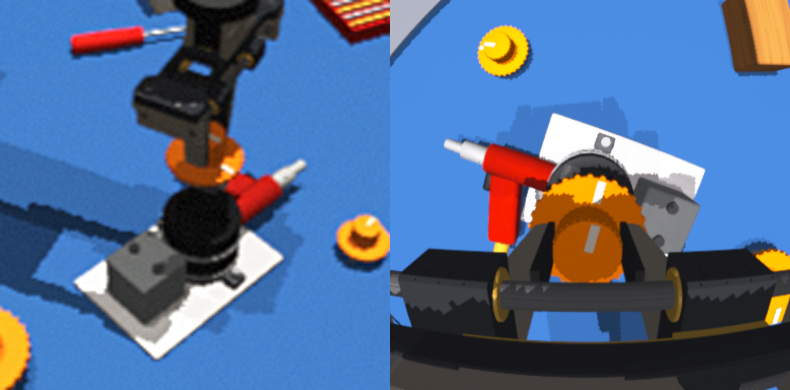

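The cap hangs level in the gripper, clear above the open canister. The wrist carries −1.7 N, which matches 0.16 kg, and the screwdriver and block are undisturbed. Handing in.

```bash
python3 -c "
from station import *
print(read_position(),read_opening(),read_wrist_force()[2],read_t()); job_done()"
```

```text
[ 0.51096564 -0.15411766  0.18422762] 0.03927067269798995 -1.9506515424931292 12.8667
the job is handed in; nothing more can be done
```

The cap is off the canister, and I handed the job in at 12.9 s with it still held in the gripper. I gripped the middle-sized orange cap by its knob and turned it clockwise seen from above. It turned freely past 0.2 rad, so I never needed to try the other way, and it went about 1.6 rad in all. The disc mark lay within about 1 px of where a 1.55 rad turn should put it. I then lifted it straight up 77 mm.

- **Height and position:** By arm position, the middle of the knob is about 104 mm above the rim and about 2 mm sideways of the axis.
- **Grip and load:** The gripper opening held at 39.3 mm. The wrist load was −1.7 to −2.0 N, against about 1.6 N for the cap's weight. Lateral force was about 0.6 N.
- **Pictures:** The final views showed the cap level and clear of the canister, with the screwdriver and block apparently undisturbed. The last pictures did not clearly show the white bin, but the arm never went near it.

While turning, a sideways force of up to 7 N built up and pushed the arm about 2 mm off. It went away once the cap was lifted. No check failed.

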